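# Change over two trays of rolls with a double-ended oven stick

### The job

The brown rolls are done: with the hook end of the oven stick pull their tray fully out by its upright pin. Then set the stick down on the worktop, take it by the other half, and with the blue forked end push the tray of pale rolls fully home; lay the stick back flat on the worktop and gently press the orange key of the unit with the pale rolls for a moment. The trays are hot, so do not touch them with the hand; leave the other unit's key, the salt shaker, the spice tin and the snack bar alone.

Things in the scene. Friction and masses are not known exactly. Their poses are not given: they have to be found in the camera images.
- stick_center (a point): centre (half-way up) of the oven stick, a pale wooden bar 22 mm wide (y) x 22 high (z), 60 to 130 g, lying flat; x runs along it to the dark hook end (far end x = 105), z up; blue fork tips at x = -107. Plain bar to grip from x = -75 to +80. So that the gripper stays clear of the roof, hold it about 50 from the centre, on the half away from the end in use.
- stick_hook (a point): pocket of the hook, 80 mm from the stick's centre along x and 20 along y, half-way up; axes as the stick's. The dark crossbar, 12 thick, sticks out to +y only, to a tip at y = 43; its pulling face is at x = 87 beside this point and x = 83 at the tip, its back at most x = 105. A pin enters from the +y side and is pulled as the stick moves along its -x.
- stick_fork (a point): inside the V of the blue fork, 100 mm from the stick's centre along -x, half-way up; axes as the stick's. The blunt V opens from its root at x = -93 to tips at x = -107, 41 apart inside, 51 outside. A pin pushed by the fork settles within 4 of this point.
- stick: the whole oven stick; origin at the centre of its underside, x along the bar to the hook end, z up.
- done_unit: identical fixed housing of the tray of brown rolls: white side and back walls, clear glass roof, black strip along the roof's right edge; 185 mm deep (x), 200 wide (y), 100 high (all in mm). Origin: centre of underside; x points into the unit, y to its left, z up. Open front at local x = -92.5, inner walls at y = -90 and +90, roof underside at z = 88.
- waiting_unit: identical fixed housing of the tray of pale rolls: white side and back walls, clear glass roof, black strip along the roof's right edge; 185 mm deep (x), 200 wide (y), 100 high (all in mm). Origin: centre of underside; x points into the unit, y to its left, z up. Open front at local x = -92.5, inner walls at y = -90 and +90, roof underside at z = 88.
- done_rack: hot steel tray of six brown (finished) bread rolls, 164 mm wide; slides only along its unit's x, 80 mm between stops, about 1.5 N of friction, stays where left. Origin under its pin, at worktop level; axes and x as the unit's: local x = -52.5 mm fully home, -132.5 fully out. Tray and front rail reach up to z = 22, rolls (43 behind the pin and on) to z = 45. At the start it is within 6 of home.
- waiting_rack: hot steel tray of six pale (waiting) bread rolls, 164 mm wide; slides only along its unit's x, 80 mm between stops, about 1.5 N of friction, stays where left. Origin under its pin, at worktop level; axes and x as the unit's: local x = -52.5 mm fully home, -132.5 fully out. Tray and front rail reach up to z = 22, rolls (43 behind the pin and on) to z = 45. At the start it is 55 to 80 out.
- done_pin (a point): upright steel pin, red tip, diameter 10 mm, on the front rail of the tray of brown rolls, free from z = 22 to 65. Point on its axis at z = 40; axes as the unit's. Fully home it is 40 inside the open front, under the roof; fully out, 40 in front of it. 35 behind the pin are clear above z = 22.
- waiting_pin (a point): upright steel pin, red tip, diameter 10 mm, on the front rail of the tray of pale rolls, free from z = 22 to 65. Point on its axis at z = 40; axes as the unit's. Fully home it is 40 inside the open front, under the roof; fully out, 40 in front of it. 35 behind the pin are clear above z = 22.
- waiting_key: flat round orange membrane key, diameter 28 mm, on the roof of the unit of the pale rolls. Origin at the centre of its top face (z = 102.5), 27 behind the open front, 67 right of the unit's middle. Gives 2.5 at most, about 6 N at the bottom; it responds when pressed with at least 3 N for 0.2 s, and must not be pressed with more than 25 N.
- done_key: flat round orange membrane key, diameter 28 mm, on the roof of the unit of the brown rolls. Origin at the centre of its top face (z = 102.5), 27 behind the open front, 67 right of the unit's middle. Gives 2.5 at most, about 6 N at the bottom; to be left alone.
- salt_shaker: salt shaker, 44 x 44 x 90 mm, standing on the worktop, a bystander; origin at the centre of its underside.
- spice_tin: orange round spice tin with a black lid, 69 x 69 x 69 mm, standing on the worktop, a bystander; origin at the centre of its underside.
- snack: wrapped snack bar, 48 x 106 x 18 mm, lying on the worktop, a bystander; origin at the centre of its underside.
Not all that is in view belongs to the job. Leave any purple look-alike of the stick alone.

How it is judged:
By the outcome, as a careful person would: the job done as asked, in the order asked, and still so for the second after the job is handed in, with the robot touching nothing.
It also fails if it takes over 72 s, if anything falls off the work surface, if the arm or the gripper's body presses on something with over 40 N, if the wrist force passes 120 N, or if a joint passes its speed limit or range.

### The arm

A 6-joint arm with a two-finger parallel gripper is mounted at the origin on a cart in front of the work surface, level with it; the furniture and walls round the work are solid. World frame = base frame: x ahead of the robot, y to its left, z up, the work surface at z = 0. Lengths are in m, angles in rad, forces in N, time in s.
With the tool pointing down it reaches from about 0.325 to 0.925 m from the base axis. Payload 3.1 kg.
Tool frame: the origin (TCP) lies between the finger pads; the fingertips stand 19 mm ahead of it and the grasp point (between the pads) is the TCP; z points along the fingers, y is the line along which they close (so a half turn about z gives the same grasp; the last joint's range is limited). The gripper opens to 85 mm and grips with 20 to 120 N. Pads are 22 mm wide; open, the fingers measure 114 mm over their backs; the gripper's body (76 mm by 85 mm) begins 54 mm behind the grasp point. The pads swing forward as they close: fully open they stand 13 mm farther back than shut.
Start: joints at [1.057, 0.217, 1.613, -0, 1.311, -0.112], TCP at [0.244, 0.575, 0.25] pointing down, gripper open.
Joint ranges: [-2.75, 2.75], [-0.78, 2.1], [0.31, 2.55], [-1.13, 4.27], [0.13, 2.63], [-2.58, 2.58]. Speed limits (rad/s): [2.79, 2.79, 3.14, 3.14, 3.14, 3.14].

### API

Orientations are given as a 3x3 rotation matrix whose columns are the frame's x, y, z axes.
In Python, from cell import r, imaging, order gives the robot as it stands.
- The arm moves only by the shell command python3 -m creep 'ROWS' [FORCE]. ROWS is JSON, a list of rows, each an object with "linear": the shift along the world's x, y, z in mm, a list of three; "dr": the turn, a rotation vector about the world's x, y, z in units of 5 degrees (1.0 is 5 degrees), a list of three; "hand": the closure, from 0 (fully open) to 1 (shut). In form: [{"linear": [x, y, z], "dr": [ax, ay, az], "hand": hand}, ...]. A call has 1 to 12 rows; each row is the pose to reach, as a shift and turn from the pose commanded when the call began; what a row does not reach only later rows make up. A row lasts 1/12 s, in which the tool goes at most 41.7 mm and 7.16 degrees, less where a joint would pass 70% of its speed; a pose out of reach is approached as far as the arm can. A call with a gripper value outside its range is refused whole. The fingers move at their own pace and stop on an object; FORCE is the grip in N (left out, the last holds). Time passes only in rows, so rows that repeat a pose let the fingers close. It gives the time, the measured TCP pose, the force, the opening and the grip force at its end, in the units of the state.
- r.get_obs(): the state, without advancing time (a new reading comes with each control period).
- imaging.capture(name): name is "scene" or "top" or "wrist"; returns the picture (420x560x3 uint8, red, green, blue); there is no depth.
- imaging.calibration(name): a dict with "fovy" (degrees; the focal length in pixels is half the picture's height over the tangent of half this angle, whatever the lens; pixels are square), "cx", "cy" (the principal point, pixels), "D" ([k1, k2, p1, p2, k3] as OpenCV has them; the pictures are not rectified), "rvec" (rotation vector, rad) and "tvec" (3), from world to camera coordinates, as OpenCV has them. Camera axes: x right, y down, z forward; pixel columns grow to the right and rows downward; lengths in m; the calibration is good to about 2 mm. A picture is of the moment at which its call begins: read the wrist's pose just before it. calibration takes no time and is no camera call; for the wrist camera it gives the pose at the moment of the call.
- order.sign_off(): hands the job in; it is judged then, once.
Trained networks look in the newest picture that a camera, given by its name, has taken for a name from the list of things; names that differ only in an ending like _2 or _b are one class to them, and where a whole thing is asked for, a point or a joint stands for the part that bears it (a point fixed in the world has none). Each returns a list of dicts, best first, with "score" (0 to 1); they miss things now and then, are a little off and sometimes report something else, mostly with a low value. They report only what shows in the picture. A call takes as long as a camera call. They do not tell look-alikes from the thing itself.
- imaging.masks_of(query, camera): "mask" (420x560 bool, what is visible of it) and "extent" ([left, top, right, bottom] in pixels, round what is visible of it).
The state is a dict: "t": time; "q": joint angles; "qd": joint speeds; "joint_torque": joint torques, N m; "eef_pos": TCP position; "ee_rot": TCP orientation; "ft_force": force on the tool from outside, world axes, zero at the start; "moment": the same for the moment, N m; "grip_width": finger opening in m; "gripper_force": force on a finger pad.
Only numpy, scipy, OpenCV 4.12 (cv2) and the standard library are available. Lean on these libraries where they do the work, as an engineer would, in place of code of your own. Each camera call takes 0.05 s, during which the arm holds its last target. There are 200 camera calls.

## Working session

There is one attempt and no reset: what is moved stays moved. The work goes in short steps, Python scripts to look and compute and a shell command to move; the robot and the scene stay as the last step left them, time stands still between calls to the robot, and variables do not carry over. Pictures are saved under pics/ and viewed, at most 12 in all, crops included, and the job is handed in when it is done.

```bash
mkdir -p pics; ls
python3 - <<'E'
from cell import r, imaging, order
import cv2, numpy as np
o=r.get_obs(); print({k:np.round(v,3).tolist() for k,v in o.items()})
for n in ("scene","top"):
    im=imaging.capture(n); cv2.imwrite(f"pics/{n}0.png",im[...,::-1])
    c=imaging.calibration(n); print(n,{k:np.round(v,4).tolist() for k,v in c.items()})
    for q in ("stick","done_rack","waiting_rack","done_unit","waiting_unit","waiting_key","done_pin","waiting_pin","salt_shaker","spice_tin","snack"):
        for d in imaging.masks_of(q,n)[:3]:
            print(q,round(d["score"],2),d["extent"],int(d["mask"].sum()))
E
```

```text
pics
{'t': 0.0, 'q': [1.057, 0.218, 1.615, 0.0, 1.311, -0.112], 'qd': [0.001, 0.001, 0.0, -0.001, -0.001, 0.0], 'joint_torque': [-0.001, -39.685, -30.385, -0.0, 0.01, 0.0], 'eef_pos': [0.244, 0.575, 0.249], 'ee_rot': [[-0.92, 0.391, -0.001], [0.391, 0.92, -0.002], [0.0, -0.002, -1.0]], 'ft_force': [-0.865, -0.003, 1.176], 'moment': [-0.001, -0.009, -0.004], 'gripper_force': 0.0, 'grip_width': 0.086}
scene {'fovy': 49.7142, 'cx': 280.1802, 'cy': 213.9957, 'D': [-0.1164, 0.0, 0.0, 0.0, 0.0], 'rvec': [0.2311, -2.7494, 1.3534], 'tvec': [0.5835, 0.0661, 1.4839]}
stick 0.88 [251.4, 328.8, 310.0, 400.4] 986
stick 0.66 [285.0, 215.8, 348.5, 230.7] 557
waiting_rack 0.66 [268.3, 178.7, 287.4, 207.2] 401
done_unit 0.81 [187.8, 208.0, 261.8, 274.1] 4301
done_unit 0.75 [218.7, 295.2, 257.8, 317.5] 428
waiting_unit 0.59 [214.2, 160.2, 284.9, 211.7] 3127
waiting_key 0.61 [286.3, 214.9, 347.9, 231.5] 564
waiting_pin 0.89 [264.0, 181.5, 281.5, 203.9] 359
salt_shaker 0.9 [280.1, 280.8, 297.4, 307.1] 346
spice_tin 0.92 [306.2, 149.0, 322.1, 171.9] 380
snack 0.69 [219.7, 292.8, 258.6, 319.7] 467
top {'fovy': 57.566, 'cx': 281.977, 'cy': 207.1706, 'D': [-0.0132, 0.0, 0.0, 0.0, 0.0], 'rvec': [2.1566, -2.1344, 0.136], 'tvec': [0.1158, 0.5726, 1.3139]}
stick 0.98 [123.5, 215.7, 180.9, 248.5] 406
stick 0.56 [293.9, 212.5, 318.2, 269.8] 389
waiting_rack 0.79 [326.0, 184.4, 367.7, 202.5] 621
done_unit 0.97 [227.8, 138.7, 284.8, 197.6] 3252
waiting_unit 0.89 [316.1, 131.0, 381.7, 199.8] 3826
waiting_key 0.59 [365.0, 173.9, 374.0, 178.2] 53
waiting_pin 0.78 [325.4, 187.9, 367.7, 194.3] 602
salt_shaker 0.72 [316.5, 129.0, 379.3, 201.1] 3840
spice_tin 0.89 [397.7, 214.2, 425.2, 235.1] 395
snack 0.86 [183.3, 175.7, 205.9, 203.0] 286
snack 0.6 [273.0, 177.9, 280.6, 185.3] 38
```

Run:
```python
import cv2
a=cv2.imread("pics/top0.png")[110:290,110:440]; cv2.imwrite("pics/top0c.png",cv2.resize(a,None,fx=2.4,fy=2.4,interpolation=cv2.INTER_CUBIC))
a=cv2.imread("pics/scene0.png")[140:410,170:370]; cv2.imwrite("pics/scene0c.png",cv2.resize(a,None,fx=2.2,fy=2.2,interpolation=cv2.INTER_CUBIC))
```

```text
(no output)
```

View pics/top0c.png

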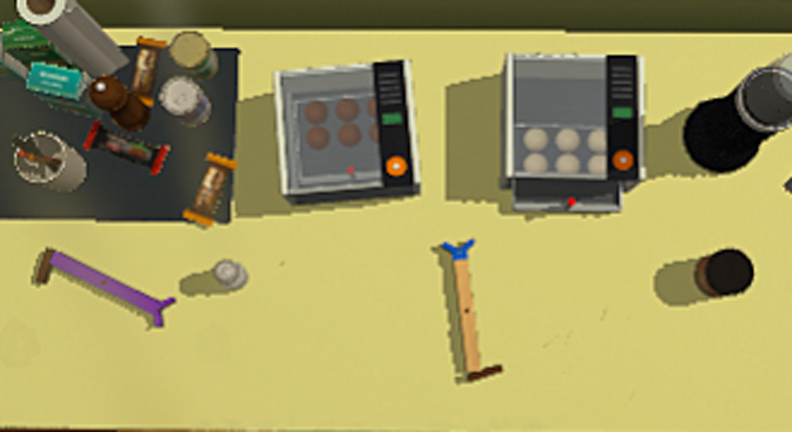

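View pics/scene0c.png

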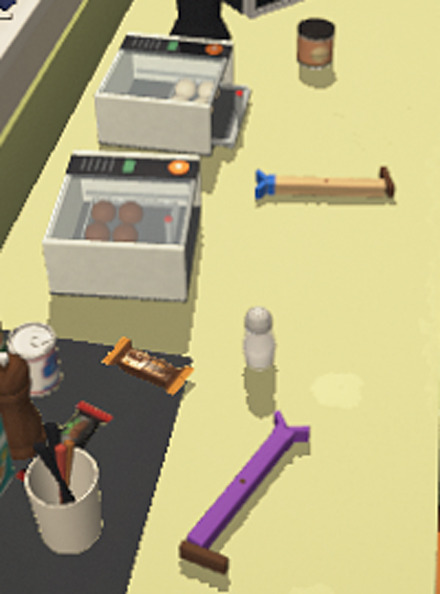

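The top view (crop ×2.4, offset 110,110) shows the stick near crop (465,310), with the blue fork away from the robot and the hook towards it, pointing right. The done unit's pin is at (351,170) and the waiting unit's at (571,202), with the orange keys at (396,166) and (623,159). The scene view agrees: the salt shaker is at (230,272) and the spice tin at (725,272), and both are clear of the stick.

```bash
cat > h.py <<'E'
from cell import r, imaging, order
import cv2, numpy as np
def cal(n,c=None):
    c=c or imaging.calibration(n); f=210/np.tan(np.radians(c["fovy"]/2))
    return np.array([[f,0,c["cx"]],[0,f,c["cy"]],[0,0,1]]),np.array(c["D"],float),np.array(c["rvec"],float),np.array(c["tvec"],float)
def ray(C,px):
    K,D,rv,t=C; R=cv2.Rodrigues(rv)[0]
    u=cv2.undistortPoints(np.array([[px]],float),K,D)[0,0]
    d=R.T@np.array([u[0],u[1],1]); return -R.T@t.ravel(), d/np.linalg.norm(d)
def onz(C,px,z):
    o,d=ray(C,px); return o+d*(z-o[2])/d[2]
def tri(*obs):
    A=np.zeros((3,3));b=np.zeros(3)
    for C,px in obs:
        o,d=ray(C,px);M=np.eye(3)-np.outer(d,d);A+=M;b+=M@o
    return np.linalg.solve(A,b)
def proj(C,p):
    K,D,rv,t=C; return cv2.projectPoints(np.array(p,float).reshape(-1,1,3),rv,t,K,D)[0].reshape(-1,2)
E
python3 - <<'E'
from h import *
T=cal("top");W=cal("wrist");S=cal("scene")
f=lambda x,y:(110+x/2.4,110+y/2.4)
g=lambda x,y:(170+x/2.2,140+y/2.2)
P=lambda n,p:print(n,np.round(np.array(p)*1000,0))
P("dpin",onz(T,f(351,170),.065));P("wpin",onz(T,f(571,203),.065))
P("dkey",onz(T,f(396,166),.1025));P("wkey",onz(T,f(623,159),.1025))
P("wkey tri",tri((T,f(623,159)),(S,g(213,49))));P("dkey tri",tri((T,f(396,166)),(S,g(178,167))))
P("wpin tri",tri((T,f(571,203)),(S,g(239,93))));P("dpin tri",tri((T,f(351,170)),(S,g(168,219))))
for n,p,q in (("hole",(467,311),(326,181)),):P("stick hole",onz(T,f(*p),.022));P("tri",tri((T,f(*p)),(S,g(*q))))
for n,p in (("fork",(459,252)),("hookend",(478,374)),("hooktip",(500,369))):P(n,onz(T,f(*p),.022))
for n,p in (("dFL",(282,196)),("dFR",(414,187)),("dBL",(275,72)),("dBR",(407,62)),("wFL",(508,177)),("wFR",(643,179)),("wBL",(508,55)),("wBR",(643,56))):P(n,onz(T,f(*p),.1))
P("salt",onz(T,f(230,270),.09));P("tin",onz(T,f(727,272),.069))
R=cv2.Rodrigues(W[2])[0];P("wcam",-R.T@W[3]);print(np.round(R,2),W[0][0,0])
o=r.get_obs();P("cam in tool",o["ee_rot"].T@(-R.T@W[3]-o["eef_pos"]))
print(np.round(R@o["ee_rot"],2))
E
```

```text
dpin [660. 213.  65.]
wpin [ 614. -108.   65.]
dkey [659. 146. 103.]
wkey [ 672. -177.  103.]
wkey tri [ 672. -177.   98.]
dkey tri [659. 146. 100.]
wpin tri [ 615. -108.   62.]
dpin tri [660. 213.  61.]
stick hole [459.  40.  22.]
tri [458.  40.  19.]
fork [546.  53.  22.]
hookend [367.  24.  22.]
hooktip [374.  -8.  22.]
dFL [615. 307. 100.]
dFR [629. 120. 100.]
dBL [797. 323. 100.]
dBR [813. 132. 100.]
wFL [645. -13. 100.]
wFR [ 644. -205.  100.]
wBL [825. -14. 100.]
wBR [ 825. -209.  100.]
salt [509. 379.  90.]
tin [ 516. -329.   69.]
wcam [181. 601. 374.]
[[ 0.39  0.92  0.  ]
 [ 0.88 -0.38  0.27]
 [ 0.25 -0.11 -0.96]] 369.7970898290932
cam in tool [  69.   -1. -123.]
[[-0.    1.   -0.  ]
 [-0.96 -0.   -0.27]
 [-0.27  0.    0.96]]
```

```bash
python3 -m creep '[{"linear":[30,-60,5],"dr":[0,0,0.5],"hand":0},{"linear":[60,-120,15],"dr":[0,0,1.2],"hand":0},{"linear":[230,-500,50],"dr":[0,0,4.6],"hand":0},{"linear":[230,-500,50],"dr":[0,0,4.6],"hand":0},{"linear":[230,-500,50],"dr":[0,0,4.6],"hand":0},{"linear":[230,-500,50],"dr":[0,0,4.6],"hand":0},{"linear":[230,-500,50],"dr":[0,0,4.6],"hand":0},{"linear":[230,-500,50],"dr":[0,0,4.6],"hand":0},{"linear":[230,-500,50],"dr":[0,0,4.6],"hand":0},{"linear":[230,-500,50],"dr":[0,0,4.6],"hand":0},{"linear":[230,-500,50],"dr":[0,0,4.6],"hand":0},{"linear":[230,-500,50],"dr":[0,0,4.6],"hand":0}]'
python3 -m creep '[{"linear":[0,0,0],"dr":[0,0,0],"hand":0},{"linear":[0,0,0],"dr":[0,0,0],"hand":0},{"linear":[0,0,0],"dr":[0,0,0],"hand":0}]'
python3 - <<'E'
from h import *
import pickle
C=cal("wrist");im=imaging.capture("wrist");cv2.imwrite("pics/w1.png",im[...,::-1]);pickle.dump(C,open("w1.pkl","wb"))
print(r.get_obs()["t"])
for q in ("stick","done_pin","waiting_pin","waiting_key","done_key","waiting_unit","done_unit"):
    for d in imaging.masks_of(q,"wrist")[:2]: print(q,round(d["score"],2),d["extent"],int(d["mask"].sum()))
E
```

```text
t: 2.2
eef_pos: [0.4514, 0.1251, 0.2959]
ee_rot: [[-1.0, 0.0, 0.001], [0.0, 1.0, 0.0], [-0.001, 0.0, -1.0]]
ft_force: [0.9, 0.1, -0.0]
grip_width: 0.0855
gripper_force: 0.0
t: 2.45
eef_pos: [0.4508, 0.127, 0.2952]
ee_rot: [[-1.0, 0.001, -0.0], [0.001, 1.0, 0.001], [0.0, 0.001, -1.0]]
ft_force: [-0.8, 0.6, 0.2]
grip_width: 0.0855
gripper_force: 0.0
2.5
stick 0.7 [147.9, 77.8, 242.6, 268.4] 4661
done_pin 0.76 [285.5, 328.0, 404.8, 360.2] 2455
waiting_pin 0.82 [16.8, 299.4, 106.9, 345.7] 2815
waiting_key 0.31 [288.1, 328.4, 407.4, 360.5] 2515
done_key 0.68 [290.1, 373.3, 311.3, 381.9] 121
waiting_unit 0.88 [4.5, 303.8, 181.5, 420.0] 3983
done_unit 0.83 [268.3, 305.3, 406.9, 397.6] 9698
```

View pics/w1.png

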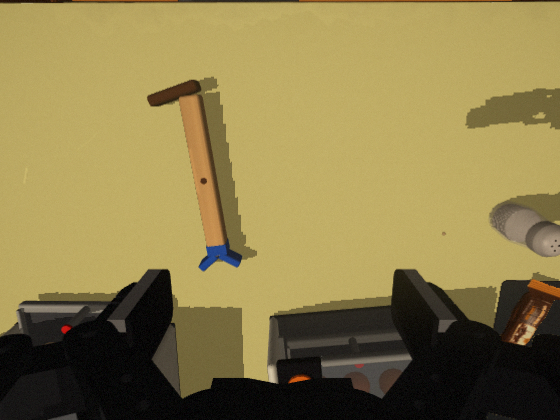

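The wrist picture is upside-down (image down is +x). It shows the stick from its hook at (175,93), past the hole at (204,181), to the blue fork at (219,255). The red pin tips are near (66,329) for waiting and (360,366) for done, mostly behind the fingers. Next I turn the hand half round so the camera sits on the far side, for a clear view of the pins and keys.

```bash
python3 -m creep '[{"linear":[10,0,0],"dr":[0,0,-1.4],"hand":0},{"linear":[20,0,0],"dr":[0,0,-2.8],"hand":0},{"linear":[30,0,0],"dr":[0,0,-4.2],"hand":0},{"linear":[40,0,5],"dr":[0,0,-5.6],"hand":0},{"linear":[50,0,5],"dr":[0,0,-7],"hand":0},{"linear":[60,0,5],"dr":[0,0,-8.4],"hand":0},{"linear":[60,0,5],"dr":[0,0,-9.8],"hand":0},{"linear":[70,0,5],"dr":[0,0,-11.2],"hand":0},{"linear":[80,0,5],"dr":[0,0,-12.6],"hand":0},{"linear":[90,0,5],"dr":[0,0,-14],"hand":0},{"linear":[100,0,5],"dr":[0,0,-15.4],"hand":0},{"linear":[100,0,5],"dr":[0,0,-16.8],"hand":0}]'
python3 -m creep '[{"linear":[0,0,0],"dr":[0,0,-1.4],"hand":0},{"linear":[0,0,0],"dr":[0,0,-2.8],"hand":0},{"linear":[0,0,0],"dr":[0,0,-4.2],"hand":0},{"linear":[0,0,0],"dr":[0,0,-5.6],"hand":0},{"linear":[0,0,0],"dr":[0,0,-7],"hand":0},{"linear":[0,0,0],"dr":[0,0,-8.4],"hand":0},{"linear":[0,0,0],"dr":[0,0,-9.8],"hand":0},{"linear":[0,0,0],"dr":[0,0,-11.2],"hand":0},{"linear":[0,0,0],"dr":[0,0,-12.6],"hand":0},{"linear":[0,0,0],"dr":[0,0,-14],"hand":0},{"linear":[0,0,0],"dr":[0,0,-15.4],"hand":0},{"linear":[0,0,0],"dr":[0,0,-16.8],"hand":0}]'
python3 -m creep '[{"linear":[0,0,0],"dr":[0,0,-1.2],"hand":0},{"linear":[0,0,0],"dr":[0,0,-2.4],"hand":0},{"linear":[0,0,0],"dr":[0,0,-2.4],"hand":0},{"linear":[0,0,0],"dr":[0,0,-2.4],"hand":0}]'
python3 - <<'E'
from h import *
import pickle
C=cal("wrist");im=imaging.capture("wrist");cv2.imwrite("pics/w2.png",im[...,::-1]);pickle.dump(C,open("w2.pkl","wb"))
E
python3 -m creep '[{"linear":[-5,-40,0],"dr":[0,0,0],"hand":0},{"linear":[-10,-80,0],"dr":[0,0,0],"hand":0},{"linear":[-15,-120,0],"dr":[0,0,0],"hand":0},{"linear":[-20,-150,0],"dr":[0,0,0],"hand":0},{"linear":[-20,-150,0],"dr":[0,0,0],"hand":0},{"linear":[-20,-150,0],"dr":[0,0,0],"hand":0},{"linear":[-20,-150,0],"dr":[0,0,0],"hand":0}]'
python3 - <<'E'
from h import *
import pickle
C=cal("wrist");im=imaging.capture("wrist");cv2.imwrite("pics/w3.png",im[...,::-1]);pickle.dump(C,open("w3.pkl","wb"))
a=cv2.imread("pics/w2.png");b=im[...,::-1]
cv2.imwrite("pics/w23.png",np.vstack([a[:300],b[:300]]))
E
```

```text
t: 3.85
eef_pos: [0.5523, 0.1273, 0.3001]
ee_rot: [[-0.099, 0.995, 0.001], [0.995, 0.099, -0.0], [-0.0, 0.001, -1.0]]
ft_force: [-0.6, 0.9, -0.0]
grip_width: 0.0852
gripper_force: 0.0
t: 4.85
eef_pos: [0.5509, 0.1274, 0.3001]
ee_rot: [[0.979, 0.202, -0.0], [0.202, -0.979, 0.0], [-0.0, -0.0, -1.0]]
ft_force: [0.3, -0.5, 0.7]
grip_width: 0.0852
gripper_force: 0.0
t: 5.18
eef_pos: [0.5509, 0.1273, 0.3002]
ee_rot: [[1.0, 0.003, -0.0], [0.003, -1.0, -0.0], [-0.0, 0.0, -1.0]]
ft_force: [-0.6, 0.2, -0.2]
grip_width: 0.0852
gripper_force: 0.0
t: 5.82
eef_pos: [0.5311, -0.0227, 0.3003]
ee_rot: [[1.0, 0.0, 0.0], [0.0, -1.0, 0.001], [0.0, -0.001, -1.0]]
ft_force: [1.1, 0.4, -0.7]
grip_width: 0.0857
gripper_force: 0.0
```

View pics/w23.png

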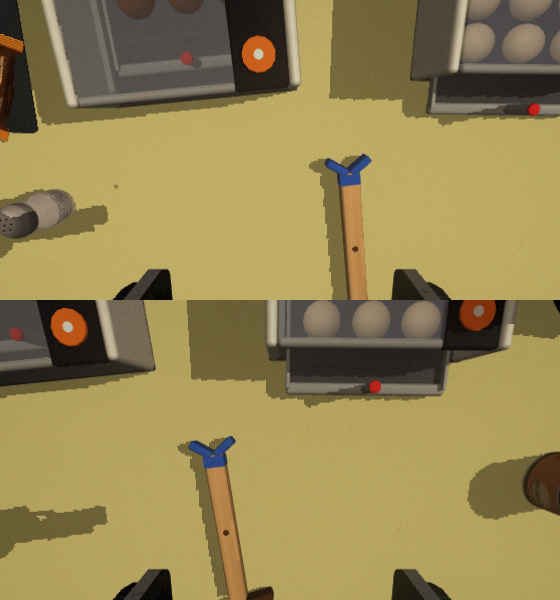

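The upper panel (w2) shows the done pin tip at (187,58), the done key at (258,54), the waiting pin tip at (534,110) and the stick hole at (355,249). In the lower panel (w3) the waiting pin tip is at (375,87), the waiting key at (478,12) and the hole at (226,232).

Run:
```python
from h import *
import pickle
V={k:(pickle.load(open(k+".pkl","rb")),cv2.imread(f"pics/{k}.png")) for k in("w1","w2","w3")}
def cen(v,px,kind,rad=22):
    im=V[v][1].astype(int);b,g,rr=im[...,0],im[...,1],im[...,2]
    m={"red":(rr>120)&(g<70)&(b<80),"red2":(rr>g+60)&(rr>b+60)&(g<110),"or":(rr>150)&(g>50)&(g<140)&(b<60),"hole":(rr<120)}[kind]
    yy,xx=np.nonzero(m);s=np.hypot(xx-px[0],yy-px[1])<rad
    return (xx[s].mean(),yy[s].mean()),int(s.sum())
P=lambda n,p:print(n,np.round(np.array(p)*1000,1))
def T(n,*o):
    ob=[(V[v][0],c) for v,c in o];p=tri(*ob);P(n,p)
    print("   res",[np.round(proj(C,p)[0]-c,1).tolist() for C,c in ob])
def two(n,a,b,k,rad=22):
    ca,na=cen("w2",a,k,rad);cb,nb=cen("w3",b,k,rad);print(n,np.round(ca,1),na,np.round(cb,1),nb);T(n,("w2",ca),("w3",cb))
two("dpin",(187,58),(16,34),"red2",12)
two("wpin",(534,110),(375,87),"red2",12)
two("dkey",(258,54),(68,27),"or",24)
T("wkey?",("w3",(478,12)),("w3",(478,12.))) if 0 else P("wkey z.1025",onz(V["w3"][0],(478,12),.1025))
ca,_=cen("w2",(355,249),"hole",6);cb,_=cen("w3",(226,232),"hole",6);cc,_=cen("w1",(204,181),"hole",6)
print(ca,cb,cc);T("hole",("w2",ca),("w3",cb),("w1",cc))
# stick axis: wood mask
for v in V:
    C,im=V[v];h=cv2.cvtColor(im,cv2.COLOR_BGR2HSV)
    m=((h[...,0]>8)&(h[...,0]<19)&(h[...,1]>80)&(h[...,2]>130)).astype(np.uint8);n,l,st,c=cv2.connectedComponentsWithStats(m)
    hp={"w1":cc,"w2":ca,"w3":cb}[v];i=l[int(hp[1])-12,int(hp[0])]
    yy,xx=np.nonzero(l==i)
    W=np.array([onz(C,(x,y),.022)[:2] for x,y in zip(xx[::7],yy[::7])])
    vx,vy,x0,y0=cv2.fitLine(W.astype(np.float32),cv2.DIST_HUBER,0,.001,.001).ravel()
    print(v,len(xx),"axis yaw",np.degrees(np.arctan2(vy,vx)),"mid",x0,y0,"y at hole x",y0+vy/vx*(.458-x0))
f={"fL":((329,163),(192,146)),"fR":((368,158),(233,140))}
for k,(a,b) in f.items():T(k,("w2",a),("w3",b))
# unit front top edges
for n,v,a,b in(("d front",'w2',(72,103),(298,87)),("d left",'w2',(72,103),(44,2)),("w front",'w3',(272,55),(510,45)),("w right",'w3',(510,45),(515,5)),("w rail",'w3',(288,91),(444,91))):
    A=onz(V[v][0],a,.1 if "rail" not in n else .022);B=onz(V[v][0],b,.1 if "rail" not in n else .022);P(n,A);P("",B);print(np.degrees(np.arctan2(*(B-A)[[1,0]])))
```

```text
dpin [186.   57.4] 109 [15.  33.4] 110
dpin [661.7 212.9  64.6]
   res [[0.0, -0.2], [0.0, 0.2]]
wpin [533.6 108.9] 125 [374.6  86.2] 124
wpin [ 617.1 -109.3   63.7]
   res [[0.0, -0.1], [-0.0, 0.1]]
dkey [258.2  53.6] 847 [68.  26.2] 904
dkey [660.4 145.5 101.9]
   res [[0.0, -0.3], [0.0, 0.3]]
wkey z.1025 [ 670.1 -177.1  102.5]
(np.float64(354.95652173913044), np.float64(248.8695652173913)) (np.float64(225.44444444444446), np.float64(232.2962962962963)) (np.float64(203.21428571428572), np.float64(180.5))
hole [460.1  41.1  22. ]
   res [[0.0, -0.2], [0.1, 0.3], [0.2, 0.1]]
w1 2723 axis yaw 7.012768 mid 0.44864705 0.039402235 y at hole x 0.04055275
w2 2198 axis yaw 6.9786863 mid 0.45858565 0.040914886 y at hole x 0.0408432
w3 2334 axis yaw 7.0211024 mid 0.45897996 0.039906852 y at hole x 0.03978616
fL [558.5  74.3  16.5]
   res [[-0.1, 0.5], [0.0, -0.5]]
fR [563.9  30.2  10.6]
   res [[0.0, -0.0], [-0.0, 0.0]]
d front [621.6 302.4 100. ]
 [634.7 113.  100. ]
-86.0362835685456
d left [621.6 302.4 100. ]
 [697.4 312.5 100. ]
7.6143221170232875
w front [639.6 -15.7 100. ]
 [ 646.6 -207.4  100. ]
-87.92224478827738
w right [ 646.6 -207.4  100. ]
 [ 675.5 -206.5  100. ]
1.9087880371825303
w rail [614.7 -30.   22. ]
 [ 614.4 -191.1   22. ]
-90.12309902897599
```

Measurements agree with the text's heights:

| Item | Position (mm) | Height / note |
|---|---|---|
| Stick centre | (460, 41) | top z = 22, axis at 7° (hook at 187°) |
| Done pin | (662, 213) | unit yaw about 4.5°, about 6 out |
| Waiting pin | (617, -109) | unit yaw about 0, about 66 out |

I'll grasp the fork half at (510, 47).

```bash
python3 -m creep '[{"linear":[-7,23,-20],"dr":[0,0,0.5],"hand":0},{"linear":[-14,46,-50],"dr":[0,0,1],"hand":0},{"linear":[-21.5,70,-80],"dr":[0,0,1.4],"hand":0},{"linear":[-21.5,70,-120],"dr":[0,0,1.4],"hand":0},{"linear":[-21.5,70,-160],"dr":[0,0,1.4],"hand":0},{"linear":[-21.5,70,-200],"dr":[0,0,1.4],"hand":0},{"linear":[-21.5,70,-230],"dr":[0,0,1.4],"hand":0},{"linear":[-21.5,70,-255],"dr":[0,0,1.4],"hand":0},{"linear":[-21.5,70,-270],"dr":[0,0,1.4],"hand":0},{"linear":[-21.5,70,-279],"dr":[0,0,1.4],"hand":0},{"linear":[-21.5,70,-279],"dr":[0,0,1.4],"hand":0},{"linear":[-21.5,70,-279],"dr":[0,0,1.4],"hand":0}]' 60
python3 -m creep '[{"linear":[0,0,0],"dr":[0,0,0],"hand":0.3},{"linear":[0,0,0],"dr":[0,0,0],"hand":0.6},{"linear":[0,0,0],"dr":[0,0,0],"hand":1},{"linear":[0,0,0],"dr":[0,0,0],"hand":1},{"linear":[0,0,0],"dr":[0,0,0],"hand":1},{"linear":[0,0,0],"dr":[0,0,0],"hand":1},{"linear":[0,0,0],"dr":[0,0,0],"hand":1},{"linear":[0,0,0],"dr":[0,0,0],"hand":1}]' 60
```

```text
t: 6.87
eef_pos: [0.5098, 0.0478, 0.0214]
ee_rot: [[0.992, 0.123, 0.0], [0.123, -0.992, 0.0], [0.0, -0.0, -1.0]]
ft_force: [-0.1, 0.5, -0.4]
grip_width: 0.0852
gripper_force: 0.0
t: 7.53
eef_pos: [0.5105, 0.0469, 0.0222]
ee_rot: [[0.993, 0.121, 0.002], [0.121, -0.993, -0.0], [0.002, 0.0, -1.0]]
ft_force: [0.4, 0.4, 5.2]
grip_width: 0.0205
gripper_force: 60.3
```

```bash
python3 -m creep '[{"linear":[0,0,10],"dr":[0,0,0],"hand":1},{"linear":[0,0,40],"dr":[0,0,0],"hand":1},{"linear":[-5,5,80],"dr":[0,0,0.5],"hand":1},{"linear":[-15,15,110],"dr":[0,0,1.5],"hand":1},{"linear":[-25,30,128],"dr":[0,0,2.8],"hand":1},{"linear":[-35,45,128],"dr":[0,0,4.1],"hand":1},{"linear":[-45,60,128],"dr":[0,0,5.4],"hand":1},{"linear":[-55,75,128],"dr":[0,0,6.7],"hand":1},{"linear":[-66,90,128],"dr":[0,0,8],"hand":1},{"linear":[-66,94,128],"dr":[0,0,9.3],"hand":1},{"linear":[-66,94,128],"dr":[0,0,10.6],"hand":1},{"linear":[-66,94,128],"dr":[0,0,11.9],"hand":1}]'
python3 -m creep '[{"linear":[0,0,0],"dr":[0,0,1.3],"hand":1},{"linear":[0,0,0],"dr":[0,0,2.6],"hand":1},{"linear":[0,0,0],"dr":[0,0,3.9],"hand":1},{"linear":[0,0,0],"dr":[0,0,5.2],"hand":1},{"linear":[0,0,0],"dr":[0,0,6.5],"hand":1},{"linear":[0,0,0],"dr":[0,0,7.8],"hand":1},{"linear":[0,0,0],"dr":[0,0,9.1],"hand":1},{"linear":[0,0,0],"dr":[0,0,10.4],"hand":1},{"linear":[0,0,0],"dr":[0,0,11.7],"hand":1},{"linear":[0,0,0],"dr":[0,0,13],"hand":1},{"linear":[0,0,0],"dr":[0,0,14.3],"hand":1},{"linear":[0,0,0],"dr":[0,0,15.6],"hand":1}]'
python3 -m creep '[{"linear":[0,0,-10],"dr":[0,0,1.3],"hand":1},{"linear":[0,0,-20],"dr":[0,0,2.6],"hand":1},{"linear":[0,0,-40],"dr":[0,0,3.9],"hand":1},{"linear":[0,0,-60],"dr":[0,0,5.2],"hand":1},{"linear":[0,0,-75],"dr":[0,0,6.5],"hand":1},{"linear":[0,0,-89],"dr":[0,0,7.5],"hand":1},{"linear":[0,0,-89],"dr":[0,0,8],"hand":1},{"linear":[0,0,-89],"dr":[0,0,8],"hand":1},{"linear":[0,0,-89],"dr":[0,0,8],"hand":1}]'
python3 - <<'E'
from h import *
import pickle
for n in("top","wrist","scene"):
    C=cal(n);im=imaging.capture(n);cv2.imwrite(f"pics/{n}2.png",im[...,::-1]);pickle.dump(C,open(n+"2.pkl","wb"))
a=cv2.imread("pics/top2.png")[150:260,220:330];b=cv2.imread("pics/scene2.png")[200:310,190:340]
f=lambda x,k:cv2.resize(x,None,fx=k,fy=k,interpolation=cv2.INTER_CUBIC)
cv2.imwrite("pics/m2.png",np.hstack([f(a,3),f(b,3)]))
E
```

```text
t: 8.53
eef_pos: [0.4424, 0.1414, 0.149]
ee_rot: [[0.393, 0.92, -0.001], [0.92, -0.393, -0.0], [-0.001, -0.001, -1.0]]
ft_force: [0.2, -0.1, -0.7]
grip_width: 0.0207
gripper_force: 59.6
t: 9.53
eef_pos: [0.4426, 0.1408, 0.1489]
ee_rot: [[-0.817, 0.576, -0.002], [0.576, 0.817, -0.0], [0.001, -0.001, -1.0]]
ft_force: [-0.3, -0.2, -0.8]
grip_width: 0.0208
gripper_force: 59.5
t: 10.28
eef_pos: [0.443, 0.1409, 0.0601]
ee_rot: [[-0.997, -0.077, -0.001], [-0.077, 0.997, -0.0], [0.001, -0.0, -1.0]]
ft_force: [0.3, 0.0, 0.2]
grip_width: 0.0205
gripper_force: 59.5
```

View pics/m2.png

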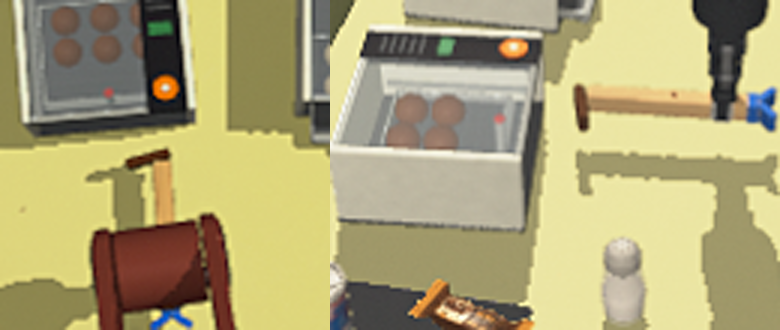

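The left panel (top, ×3, offset 220,150) shows the hook held level ahead of the gripper, with its tip at (129,161) and its root at (168,155). The done pin is at (108,92). The right panel shows the stick level and clear of the unit.

Run:
```python
from h import *
import pickle
T=pickle.load(open("top2.pkl","rb"));S=pickle.load(open("scene2.pkl","rb"))
o=r.get_obs();p=o["eef_pos"];R=o["ee_rot"];e=-R[:,0];n=R[:,1]
print(p,np.degrees(np.arctan2(e[1],e[0])))
st=lambda x,y,z:p+e*(x+.05)+n*y+np.array([0,0,z-.011])
for nm,q in(("tip mid top",(.095,.043,.011)),("root",(.098,-.011,.011)),("hole",(0,0,.011))):
    w=st(*q);print(nm,np.round(w,3),"top crop",(proj(T,w)[0]-[220,150])*3,"scene crop",(proj(S,w)[0]-[190,200])*3+[330,0])
# triangulate hook tip & root
t=lambda x,y:(220+x/3,150+y/3);s=lambda x,y:(190+(x-330)/3,200+y/3)
P=onz(T,t(129,161),.061);Q=onz(T,t(168,155),.061);print("seen",P,Q,np.degrees(np.arctan2(*(P-Q)[[1,0]])))
print("dpin now",onz(T,t(108,93),.065))
```

```text
[0.44398857 0.14105216 0.06090411] 4.435888790812028
tip mid top [0.585 0.195 0.061] top crop [122.82764055 156.66966188] scene crop [575.1809808  115.48861912]
root [0.592 0.142 0.061] top crop [168.92414542 151.01744658] scene crop [577.62866508  81.50730238]
hole [0.494 0.145 0.061] top crop [164.88039535 235.44627589] scene crop [671.47907056  93.99853163]
seen [0.58021301 0.18786059 0.061     ] [0.5877067  0.14254946 0.061     ] 99.39074292904574
dpin now [0.65982437 0.21363923 0.065     ]
```

```bash
python3 -m creep '[{"linear":[3,-1.5,0],"dr":[0,0,0],"hand":1},{"linear":[15,-1,0],"dr":[0,0,0],"hand":1},{"linear":[30,0,0],"dr":[0,0,0],"hand":1},{"linear":[45,1.2,0],"dr":[0,0,0],"hand":1},{"linear":[60,2.4,0],"dr":[0,0,0],"hand":1},{"linear":[75,3.6,0],"dr":[0,0,0],"hand":1},{"linear":[88,4.6,0],"dr":[0,0,0],"hand":1},{"linear":[97,5.3,0],"dr":[0,0,0],"hand":1},{"linear":[101.5,5.6,0],"dr":[0,0,0],"hand":1},{"linear":[101.5,5.6,0],"dr":[0,0,0],"hand":1},{"linear":[101.5,5.6,0],"dr":[0,0,0],"hand":1}]'
python3 - <<'E'
from h import *
import pickle
for n in("top","scene"):
    im=imaging.capture(n);cv2.imwrite(f"pics/{n}3.png",im[...,::-1])
a=cv2.imread("pics/top3.png")[150:240,220:300];b=cv2.imread("pics/scene3.png")[205:285,185:285]
f=lambda x,k:cv2.resize(x,None,fx=k,fy=k,interpolation=cv2.INTER_CUBIC)
cv2.imwrite("pics/m3.png",np.hstack([f(a,5)[:400],f(b,4)[:400]] if 0 else [f(a,4)[:320],f(b,4)[:320]]))
E
```

```text
t: 11.35
eef_pos: [0.5446, 0.1465, 0.0601]
ee_rot: [[-0.997, -0.078, -0.001], [-0.078, 0.997, -0.0], [0.001, -0.0, -1.0]]
ft_force: [-0.3, 0.3, -1.4]
grip_width: 0.0212
gripper_force: 59.5
```

View pics/m3.png

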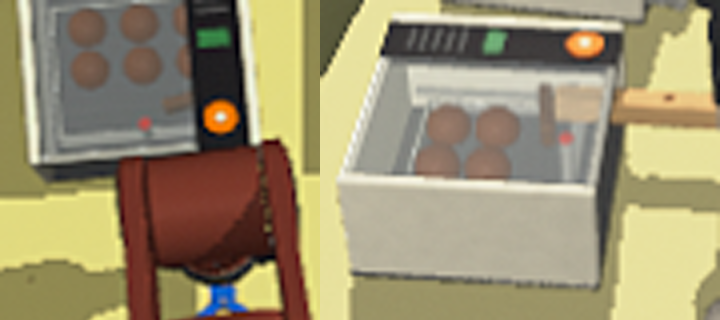

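The hook tip is inside the unit at (165,102), just beyond and to the right of the red pin at (146,124), and the rolls are clear. I'll slide left and pull.

```bash
python3 -m creep '[{"linear":[-0.5,6,0],"dr":[0,0,0],"hand":1},{"linear":[-1.2,15,0],"dr":[0,0,0],"hand":1},{"linear":[-2,25,0],"dr":[0,0,0],"hand":1},{"linear":[-2.7,34,0],"dr":[0,0,0],"hand":1},{"linear":[-2.9,37,0],"dr":[0,0,0],"hand":1},{"linear":[-2.9,37,0],"dr":[0,0,0],"hand":1}]'
python3 -m creep '[{"linear":[-4,-0.3,0],"dr":[0,0,0],"hand":1},{"linear":[-9,-0.7,0],"dr":[0,0,0],"hand":1},{"linear":[-15,-1.2,0],"dr":[0,0,0],"hand":1},{"linear":[-23,-1.8,0],"dr":[0,0,0],"hand":1},{"linear":[-31,-2.4,0],"dr":[0,0,0],"hand":1},{"linear":[-39,-3.1,0],"dr":[0,0,0],"hand":1},{"linear":[-47,-3.7,0],"dr":[0,0,0],"hand":1},{"linear":[-55,-4.3,0],"dr":[0,0,0],"hand":1},{"linear":[-62,-4.9,0],"dr":[0,0,0],"hand":1},{"linear":[-68,-5.4,0],"dr":[0,0,0],"hand":1},{"linear":[-72,-5.7,0],"dr":[0,0,0],"hand":1},{"linear":[-72,-5.7,0],"dr":[0,0,0],"hand":1}]'
python3 - <<'E'
from h import *
import pickle
for n in("top",):
    im=imaging.capture(n);cv2.imwrite(f"pics/{n}4.png",im[...,::-1])
b=im[...,::-1].astype(int);m=(b[...,2]>b[...,1]+60)&(b[...,2]>b[...,0]+60)&(b[...,1]<90)
yy,xx=np.nonzero(m);T=cal("top")
s=(xx>240)&(xx<275)&(yy>170)&(yy<215);
for x,y in list(zip(xx[s],yy[s]))[:20]:print(x,y,b[y,x],np.round(onz(T,(x,y),.065),3))
a=cv2.imread("pics/top4.png")[150:230,220:300]
cv2.imwrite("pics/m4.png",cv2.resize(a,None,fx=4,fy=4,interpolation=cv2.INTER_CUBIC))
E
```

```text
t: 11.95
eef_pos: [0.5419, 0.185, 0.0603]
ee_rot: [[-0.997, -0.08, 0.0], [-0.08, 0.997, 0.0], [-0.0, 0.0, -1.0]]
ft_force: [-0.6, 0.0, -1.2]
grip_width: 0.0206
gripper_force: 59.5
t: 12.95
eef_pos: [0.4686, 0.1778, 0.06]
ee_rot: [[-0.997, -0.079, -0.002], [-0.079, 0.997, -0.0], [0.002, -0.0, -1.0]]
ft_force: [-0.2, -0.3, -0.3]
grip_width: 0.0205
gripper_force: 59.5
273 175 [ 16  63 127] [0.682 0.154 0.065]
274 175 [  0  82 167] [0.682 0.151 0.065]
272 176 [  0  79 161] [0.678 0.158 0.065]
271 177 [  0  86 175] [0.675 0.161 0.065]
271 181 [  0  74 163] [0.66  0.161 0.065]
272 182 [  0  71 157] [0.657 0.157 0.065]
257 196 [ 20  49 123] [0.606 0.209 0.065]
256 197 [  6  31 150] [0.603 0.212 0.065]
257 197 [  0  10 212] [0.603 0.209 0.065]
258 197 [  0   6 162] [0.603 0.205 0.065]
256 198 [  0   5 201] [0.599 0.212 0.065]
257 198 [  0   0 255] [0.599 0.209 0.065]
258 198 [  0   4 221] [0.599 0.205 0.065]
256 199 [ 53  60 182] [0.596 0.212 0.065]
257 199 [ 11  26 235] [0.596 0.209 0.065]
258 199 [ 10  20 201] [0.596 0.205 0.065]
273 214 [ 31  39 102] [0.544 0.152 0.065]
```

View pics/m4.png

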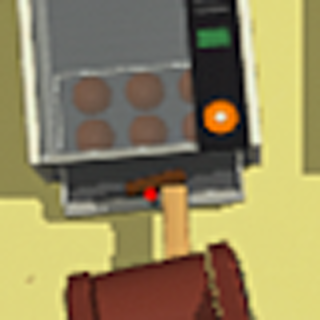

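The tray is coming out: the red pin is now at crop (150,193), hooked and in front of the front edge. I'll pull on gently to the stop.

```bash
python3 -m creep '[{"linear":[-3,-0.2,0],"dr":[0,0,0],"hand":1},{"linear":[-6,-0.5,0],"dr":[0,0,0],"hand":1},{"linear":[-9,-0.7,0],"dr":[0,0,0],"hand":1},{"linear":[-11,-0.9,0],"dr":[0,0,0],"hand":1},{"linear":[-11,-0.9,0],"dr":[0,0,0],"hand":1}]'
python3 -m creep '[{"linear":[-1,-0.1,0],"dr":[0,0,0],"hand":1},{"linear":[-2,-0.2,0],"dr":[0,0,0],"hand":1},{"linear":[-2,-0.2,0],"dr":[0,0,0],"hand":1}]'
```

```text
t: 13.42
eef_pos: [0.4585, 0.1769, 0.0601]
ee_rot: [[-0.997, -0.078, -0.001], [-0.078, 0.997, -0.0], [0.001, -0.0, -1.0]]
ft_force: [0.4, -0.3, -0.8]
grip_width: 0.0208
gripper_force: 59.5
t: 13.67
eef_pos: [0.4569, 0.1768, 0.0602]
ee_rot: [[-0.997, -0.078, -0.0], [-0.078, 0.997, 0.0], [0.0, 0.0, -1.0]]
ft_force: [0.8, -0.5, -1.7]
grip_width: 0.0204
gripper_force: 59.5
```

```bash
python3 -m creep '[{"linear":[-1,-0.1,0],"dr":[0,0,0],"hand":1},{"linear":[-2,-0.2,0],"dr":[0,0,0],"hand":1},{"linear":[-2,-0.2,0],"dr":[0,0,0],"hand":1}]'
python3 -m creep '[{"linear":[-1,-0.1,0],"dr":[0,0,0],"hand":1},{"linear":[-2,-0.2,0],"dr":[0,0,0],"hand":1},{"linear":[-2,-0.2,0],"dr":[0,0,0],"hand":1}]'
python3 - <<'E'
from h import *
im=imaging.capture("top");b=im[...,::-1].astype(float);T=cal("top")
w=np.clip(b[...,2]-np.maximum(b[...,1],b[...,0])-40,0,None);w[:190]=0;w[206:]=0;w[:,:250]=0;w[:,264:]=0
yy,xx=np.mgrid[:420,:560];c=((xx*w).sum()/w.sum(),(yy*w).sum()/w.sum());print(c,onz(T,c,.065))
E
```

```text
t: 13.92
eef_pos: [0.4564, 0.1768, 0.0607]
ee_rot: [[-0.997, -0.078, 0.003], [-0.078, 0.997, 0.001], [-0.003, 0.0, -1.0]]
ft_force: [4.7, -0.1, -2.8]
grip_width: 0.0205
gripper_force: 59.2
t: 14.17
eef_pos: [0.4562, 0.1769, 0.0612]
ee_rot: [[-0.997, -0.078, 0.007], [-0.078, 0.997, 0.002], [-0.007, 0.001, -1.0]]
ft_force: [9.4, 1.6, -5.0]
grip_width: 0.0203
gripper_force: 58.8
(np.float64(257.8044930176078), np.float64(201.5003035822708)) [0.58708285 0.20586492 0.065     ]
```

The force rose to 9 N with the pin stationary at (587, 206), so the tray is fully out. Now I unhook (forward, right, back), then carry, turn and set the stick down fork-forward.

```bash
python3 -m creep '[{"linear":[4,0.3,0],"dr":[0,0,0],"hand":1},{"linear":[10,0.8,0],"dr":[0,0,0],"hand":1},{"linear":[10,0.8,0],"dr":[0,0,0],"hand":1},{"linear":[10.8,-9,0],"dr":[0,0,0],"hand":1},{"linear":[12,-21,0],"dr":[0,0,0],"hand":1},{"linear":[13,-33,0],"dr":[0,0,0],"hand":1},{"linear":[13.3,-42,0],"dr":[0,0,0],"hand":1},{"linear":[13.3,-42,0],"dr":[0,0,0],"hand":1},{"linear":[0,-43,0],"dr":[0,0,0],"hand":1},{"linear":[-20,-44.6,0],"dr":[0,0,0],"hand":1},{"linear":[-45,-46.6,5],"dr":[0,0,0],"hand":1},{"linear":[-50,-50,20],"dr":[0,0,0],"hand":1}]'
python3 -m creep '[{"linear":[0,-10,30],"dr":[0,0,0],"hand":1},{"linear":[0,-20,60],"dr":[0,0,-0.5],"hand":1},{"linear":[5,-30,80],"dr":[0,0,-1.5],"hand":1},{"linear":[10,-40,90],"dr":[0,0,-2.8],"hand":1},{"linear":[15,-50,90],"dr":[0,0,-4.1],"hand":1},{"linear":[20,-60,90],"dr":[0,0,-5.4],"hand":1},{"linear":[25,-75,90],"dr":[0,0,-6.7],"hand":1},{"linear":[30,-90,90],"dr":[0,0,-8],"hand":1},{"linear":[35,-105,90],"dr":[0,0,-9.3],"hand":1},{"linear":[40,-120,90],"dr":[0,0,-10.6],"hand":1},{"linear":[45,-135,90],"dr":[0,0,-11.9],"hand":1},{"linear":[50,-150,90],"dr":[0,0,-13.2],"hand":1}]'
python3 - <<'E'
from h import *
im=imaging.capture("top");cv2.imwrite("pics/top5.png",im[...,::-1]);b=im[...,::-1].astype(float);T=cal("top")
w=np.clip(b[...,2]-np.maximum(b[...,1],b[...,0])-40,0,None);w[:190]=0;w[206:]=0;w[:,:250]=0;w[:,264:]=0
yy,xx=np.mgrid[:420,:560];c=((xx*w).sum()/w.sum(),(yy*w).sum()/w.sum());print(c,onz(T,c,.065))
E
```

```text
t: 15.22
eef_pos: [0.396, 0.1256, 0.077]
ee_rot: [[-0.997, -0.078, -0.012], [-0.078, 0.997, -0.001], [0.012, -0.0, -1.0]]
ft_force: [-1.1, 0.2, -1.2]
grip_width: 0.0208
gripper_force: 59.5
t: 16.22
eef_pos: [0.4529, -0.0245, 0.1702]
ee_rot: [[-0.471, 0.882, -0.0], [0.882, 0.471, 0.0], [0.0, 0.0, -1.0]]
ft_force: [-0.1, 0.7, -0.4]
grip_width: 0.0208
gripper_force: 59.5
(np.float64(257.42543859649123), np.float64(201.52704678362574)) [0.5869761  0.20718493 0.065     ]
```

```bash
python3 -m creep '[{"linear":[5,-10,0],"dr":[0,0,-1.3],"hand":1},{"linear":[10,-20,0],"dr":[0,0,-2.6],"hand":1},{"linear":[15,-30,0],"dr":[0,0,-3.9],"hand":1},{"linear":[20,-40,0],"dr":[0,0,-5.2],"hand":1},{"linear":[25,-50,0],"dr":[0,0,-6.5],"hand":1},{"linear":[30,-60,0],"dr":[0,0,-7.8],"hand":1},{"linear":[35,-70,0],"dr":[0,0,-9.1],"hand":1},{"linear":[40,-75,0],"dr":[0,0,-10.4],"hand":1},{"linear":[45,-75,0],"dr":[0,0,-11.7],"hand":1},{"linear":[47,-75,0],"dr":[0,0,-13],"hand":1},{"linear":[47,-75,0],"dr":[0,0,-14.3],"hand":1},{"linear":[47,-75,0],"dr":[0,0,-15.6],"hand":1}]'
python3 -m creep '[{"linear":[0,0,-10],"dr":[0,0,-1.3],"hand":1},{"linear":[0,0,-30],"dr":[0,0,-2.6],"hand":1},{"linear":[0,0,-50],"dr":[0,0,-3.9],"hand":1},{"linear":[0,0,-70],"dr":[0,0,-5.2],"hand":1},{"linear":[0,0,-90],"dr":[0,0,-6.5],"hand":1},{"linear":[0,0,-110],"dr":[0,0,-7.5],"hand":1},{"linear":[0,0,-125],"dr":[0,0,-8],"hand":1},{"linear":[0,0,-135],"dr":[0,0,-8],"hand":1},{"linear":[0,0,-140],"dr":[0,0,-8],"hand":1},{"linear":[0,0,-140],"dr":[0,0,-8],"hand":1}]'
```

```text
t: 17.27
eef_pos: [0.4999, -0.0985, 0.1701]
ee_rot: [[0.764, 0.645, -0.0], [0.645, -0.764, 0.001], [0.0, -0.001, -1.0]]
ft_force: [-0.2, -0.1, -0.9]
grip_width: 0.0208
gripper_force: 59.5
t: 18.1
eef_pos: [0.4992, -0.0983, 0.0293]
ee_rot: [[1.0, 0.01, -0.002], [0.01, -1.0, 0.001], [-0.002, -0.001, -1.0]]
ft_force: [1.4, -0.2, -0.9]
grip_width: 0.0205
gripper_force: 59.5
```

```bash
python3 -m creep '[{"linear":[0,0,-4],"dr":[0,0,0],"hand":1},{"linear":[0,0,-7.2],"dr":[0,0,0],"hand":1},{"linear":[0,0,-7.5],"dr":[0,0,0],"hand":1},{"linear":[0,0,-7.5],"dr":[0,0,0],"hand":0.6},{"linear":[0,0,-7.5],"dr":[0,0,0],"hand":0},{"linear":[0,0,-7.5],"dr":[0,0,0],"hand":0},{"linear":[0,0,-7.5],"dr":[0,0,0],"hand":0},{"linear":[0,0,-7.5],"dr":[0,0,0],"hand":0}]'
python3 -m creep '[{"linear":[0,0,15],"dr":[0,0,0],"hand":0},{"linear":[0,0,40],"dr":[0,0,0],"hand":0},{"linear":[-15,0,80],"dr":[0,0,0],"hand":0},{"linear":[-35,0,110],"dr":[0,0,0],"hand":0},{"linear":[-60,0,135],"dr":[0,0,0],"hand":0},{"linear":[-85,0,155],"dr":[0,0,0],"hand":0},{"linear":[-100,0,170],"dr":[0,0,0],"hand":0},{"linear":[-100,0,170],"dr":[0,0,0],"hand":0},{"linear":[-100,0,170],"dr":[0,0,0],"hand":0}]'
python3 - <<'E'
from h import *
C=cal("wrist");im=imaging.capture("wrist");b=im[...,::-1];cv2.imwrite("pics/w6.png",b)
h=cv2.cvtColor(b,cv2.COLOR_BGR2HSV)
m=((h[...,0]>8)&(h[...,0]<19)&(h[...,1]>80)&(h[...,2]>130)).astype(np.uint8)
n,l,st,c=cv2.connectedComponentsWithStats(m);i=1+st[1:,4].argmax();yy,xx=np.nonzero(l==i)
W=np.array([onz(C,(x,y),.022)[:2] for x,y in zip(xx[::5],yy[::5])])
vx,vy,x0,y0=cv2.fitLine(W.astype(np.float32),cv2.DIST_HUBER,0,.001,.001).ravel()
print(st[i],"axis",np.degrees(np.arctan2(vy,vx)),x0,y0,W.min(0),W.max(0))
hb=(h[...,0]>100)&(h[...,0]<130)&(h[...,1]>150)&(h[...,2]>90);yy,xx=np.nonzero(hb)
W=np.array([onz(C,(x,y),.022)[:2] for x,y in zip(xx,yy)]);print("blue",len(W),W.min(0) if len(W) else 0,W.max(0) if len(W) else 0)
print(r.get_obs()["eef_pos"])
E
```

```text
t: 18.77
eef_pos: [0.5003, -0.0987, 0.023]
ee_rot: [[1.0, 0.008, 0.001], [0.008, -1.0, -0.0], [0.001, 0.0, -1.0]]
ft_force: [0.1, 0.3, 0.4]
grip_width: 0.0796
gripper_force: 0.0
t: 19.52
eef_pos: [0.4007, -0.099, 0.1938]
ee_rot: [[1.0, 0.008, 0.004], [0.008, -1.0, -0.001], [0.004, 0.001, -1.0]]
ft_force: [0.5, -0.1, -1.1]
grip_width: 0.0853
gripper_force: 0.0
[ 269   26   28  213 5487] axis 0.48149532 0.45030153 -0.10053264 [ 0.36235957 -0.11058103] [ 0.52593904 -0.08997373]
blue 738 [ 0.52649497 -0.11445632] [ 0.54290181 -0.08585217]
[ 0.40048763 -0.09875084  0.19283448]
```

View pics/w6.png

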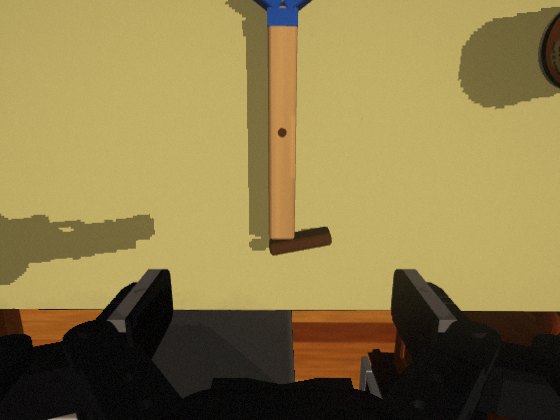

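The wrist view shows the stick flat on the worktop: fork at (283,5), hole at (282,132) and hook at (300,241). It has not rotated from the placed pose.

```bash
python3 -c "
from h import *
C=cal('wrist');print(onz(C,(282,132),.022),onz(C,(283,26),.022),onz(C,(283,239),.022))"
```

```text
[ 0.44991541 -0.09962865  0.022     ] [ 0.52516349 -0.099848    0.022     ] [ 0.36131402 -0.10106807  0.022     ]
```

```bash
python3 -m creep '[{"linear":[0,-1,-30],"dr":[0,0,0],"hand":0},{"linear":[0,-1.5,-70],"dr":[0,0,0],"hand":0},{"linear":[0,-1.5,-110],"dr":[0,0,0],"hand":0},{"linear":[0,-1.5,-140],"dr":[0,0,0],"hand":0},{"linear":[0,-1.5,-160],"dr":[0,0,0],"hand":0},{"linear":[0,-1.5,-171],"dr":[0,0,0],"hand":0},{"linear":[0,-1.5,-171],"dr":[0,0,0],"hand":0},{"linear":[0,-1.5,-171],"dr":[0,0,0],"hand":0.5},{"linear":[0,-1.5,-171],"dr":[0,0,0],"hand":1},{"linear":[0,-1.5,-171],"dr":[0,0,0],"hand":1},{"linear":[0,-1.5,-171],"dr":[0,0,0],"hand":1},{"linear":[0,-1.5,-171],"dr":[0,0,0],"hand":1}]' 60
python3 -m creep '[{"linear":[0,0,0],"dr":[0,0,0],"hand":1},{"linear":[0,0,0],"dr":[0,0,0],"hand":1},{"linear":[0,0,10],"dr":[0,0,0],"hand":1},{"linear":[0,-3,25],"dr":[0,0,-0.1],"hand":1},{"linear":[0,-8,38],"dr":[0,0,-0.1],"hand":1},{"linear":[8,-9,38],"dr":[0,0,-0.1],"hand":1},{"linear":[18,-9,38],"dr":[0,0,-0.1],"hand":1},{"linear":[28,-9,38],"dr":[0,0,-0.1],"hand":1},{"linear":[36,-9,38],"dr":[0,0,-0.1],"hand":1},{"linear":[36,-9,38],"dr":[0,0,-0.1],"hand":1}]'
python3 - <<'E'
from h import *
for n in("top","scene"):
    im=imaging.capture(n);cv2.imwrite(f"pics/{n}7.png",im[...,::-1])
T=cal("top");o=r.get_obs();p=o["eef_pos"]
a=cv2.imread("pics/top7.png")[160:230,310:400];b=cv2.imread("pics/scene7.png")[160:230,230:340]
f=lambda x:cv2.resize(x,None,fx=4,fy=4,interpolation=cv2.INTER_CUBIC)
cv2.imwrite("pics/m7.png",np.hstack([f(a[:,:90]),f(b)]))
print((proj(T,p+[.150,0,0])[0]-[310,160])*4,(proj(T,[.6171,-.1093,.065])[0]-[310,160])*4)
E
```

```text
t: 20.57
eef_pos: [0.4011, -0.1005, 0.0227]
ee_rot: [[1.0, 0.008, 0.002], [0.008, -1.0, -0.001], [0.002, 0.001, -1.0]]
ft_force: [0.4, -0.2, 0.2]
grip_width: 0.0254
gripper_force: 0.0
t: 21.4
eef_pos: [0.4381, -0.1092, 0.0595]
ee_rot: [[1.0, 0.0, 0.001], [0.0, -1.0, -0.0], [0.001, 0.0, -1.0]]
ft_force: [-0.8, 0.3, -0.9]
grip_width: 0.0206
gripper_force: 59.0
[151.75916217 171.66934374] [153.11735828 135.36239554]
```

View pics/m7.png

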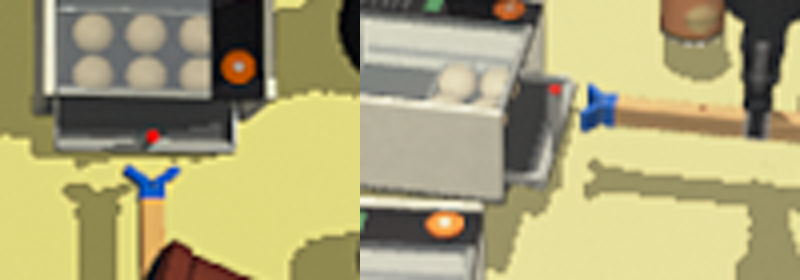

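The left panel (top ×4) shows the fork at (151,178), lined up with the red pin at (153,135). The stick is level in the right panel. Now I push.

```bash
python3 -m creep '[{"linear":[8,0,0],"dr":[0,0,0],"hand":1},{"linear":[18,0,0],"dr":[0,0,0],"hand":1},{"linear":[25,0,0],"dr":[0,0,0],"hand":1},{"linear":[31,0,0],"dr":[0,0,0],"hand":1},{"linear":[38,0,0],"dr":[0,0,0],"hand":1},{"linear":[46,0,0],"dr":[0,0,0],"hand":1},{"linear":[54,0,0],"dr":[0,0,0],"hand":1},{"linear":[62,0,0],"dr":[0,0,0],"hand":1},{"linear":[70,0,0],"dr":[0,0,0],"hand":1},{"linear":[77,0,0],"dr":[0,0,0],"hand":1},{"linear":[83,0,0],"dr":[0,0,0],"hand":1},{"linear":[86,0,0],"dr":[0,0,0],"hand":1}]'
python3 -m creep '[{"linear":[2,0,0],"dr":[0,0,0],"hand":1},{"linear":[4,0,0],"dr":[0,0,0],"hand":1},{"linear":[4,0,0],"dr":[0,0,0],"hand":1},{"linear":[4,0,0],"dr":[0,0,0],"hand":1}]'
python3 -m creep '[{"linear":[1,0,0],"dr":[0,0,0],"hand":1},{"linear":[2,0,0],"dr":[0,0,0],"hand":1},{"linear":[2,0,0],"dr":[0,0,0],"hand":1}]'
python3 -m creep '[{"linear":[1,0,0],"dr":[0,0,0],"hand":1},{"linear":[2,0,0],"dr":[0,0,0],"hand":1},{"linear":[2,0,0],"dr":[0,0,0],"hand":1}]'
cat > wp.py <<'E'
from h import *
im=imaging.capture("top");b=im[...,::-1].astype(float);cv2.imwrite("pics/topwp.png",b);T=cal("top")
u=proj(T,[[.683,-.109,.065]])[0];w=np.clip(b[...,2]-np.maximum(b[...,1],b[...,0])-40,0,None)
yy,xx=np.mgrid[:420,:560];w[(abs(xx-u[0])>8)|(abs(yy-u[1])>12)]=0
c=((xx*w).sum()/w.sum(),(yy*w).sum()/w.sum());print(u,c,w.sum(),onz(T,c,.065))
E
python3 wp.py
```

```text
t: 22.5
eef_pos: [0.5231, -0.1092, 0.0598]
ee_rot: [[1.0, -0.0, 0.0], [-0.0, -1.0, -0.0], [0.0, 0.0, -1.0]]
ft_force: [-1.7, -0.3, -1.2]
grip_width: 0.0205
gripper_force: 58.9
t: 22.83
eef_pos: [0.5265, -0.1092, 0.0599]
ee_rot: [[1.0, -0.0, 0.001], [-0.0, -1.0, -0.0], [0.001, 0.0, -1.0]]
ft_force: [0.4, -0.7, -0.1]
grip_width: 0.0208
gripper_force: 59.0
t: 23.08
eef_pos: [0.5281, -0.1092, 0.0599]
ee_rot: [[1.0, -0.0, 0.0], [-0.0, -1.0, 0.0], [0.0, -0.0, -1.0]]
ft_force: [-1.1, -0.4, -0.6]
grip_width: 0.0211
gripper_force: 59.0
t: 23.33
eef_pos: [0.5303, -0.1092, 0.0599]
ee_rot: [[1.0, -0.0, 0.0], [-0.0, -1.0, -0.0], [0.0, 0.0, -1.0]]
ft_force: [-1.3, -0.5, -0.8]
grip_width: 0.0205
gripper_force: 59.0
[347.95011562 175.33910755] (np.float64(347.5155807365439), np.float64(176.657223796034)) 353.0 [ 0.67826028 -0.10741515  0.065     ][ WARN:0@1.043] global loadsave.cpp:1063 imwrite_ Unsupported depth image for selected encoder is fallbacked to CV_8U.
```

```bash
python3 -m creep '[{"linear":[1,0,0],"dr":[0,0,0],"hand":1},{"linear":[2,0,0],"dr":[0,0,0],"hand":1},{"linear":[2,0,0],"dr":[0,0,0],"hand":1}]' | grep -E "eef_pos|ft_"
python3 -m creep '[{"linear":[1,0,0],"dr":[0,0,0],"hand":1},{"linear":[2,0,0],"dr":[0,0,0],"hand":1},{"linear":[2,0,0],"dr":[0,0,0],"hand":1}]'| grep -E "eef_pos|ft_"
python3 -m creep '[{"linear":[1,0,0],"dr":[0,0,0],"hand":1},{"linear":[2,0,0],"dr":[0,0,0],"hand":1},{"linear":[2,0,0],"dr":[0,0,0],"hand":1}]'| grep -E "eef_pos|ft_"
```

```text
eef_pos: [0.5324, -0.1092, 0.0598]
ft_force: [-1.2, 0.4, -0.7]
eef_pos: [0.5344, -0.1092, 0.0598]
ft_force: [-1.1, -1.1, -0.8]
eef_pos: [0.5364, -0.1092, 0.0598]
ft_force: [-1.4, -0.3, -0.9]
```

```bash
python3 -m creep '[{"linear":[1,0,0],"dr":[0,0,0],"hand":1},{"linear":[2,0,0],"dr":[0,0,0],"hand":1},{"linear":[2,0,0],"dr":[0,0,0],"hand":1}]' | grep -E "eef_pos|ft_"
python3 -m creep '[{"linear":[1,0,0],"dr":[0,0,0],"hand":1},{"linear":[2,0,0],"dr":[0,0,0],"hand":1},{"linear":[2,0,0],"dr":[0,0,0],"hand":1}]'| grep -E "eef_pos|ft_"
python3 wp.py 2>/dev/null
```

```text
eef_pos: [0.5372, -0.1091, 0.0594]
ft_force: [-4.0, -1.4, 1.7]
eef_pos: [0.5373, -0.1089, 0.0589]
ft_force: [-9.2, -2.0, 3.5]
[347.95011562 175.33910755] (np.float64(349.87737226277375), np.float64(179.75474452554744)) 685.0 [ 0.66724971 -0.11554528  0.065     ]
```

The force rose to 9 N with the motion stopped, so the tray is home. I'll back straight out and lay the stick down.

```bash
python3 -m creep '[{"linear":[-4,0,0],"dr":[0,0,0],"hand":1},{"linear":[-10,0,0],"dr":[0,0,0],"hand":1},{"linear":[-22,0,0],"dr":[0,0,0],"hand":1},{"linear":[-36,0,0],"dr":[0,0,0],"hand":1},{"linear":[-52,0,0],"dr":[0,0,0],"hand":1},{"linear":[-70,0,0],"dr":[0,0,0],"hand":1},{"linear":[-88,0,0],"dr":[0,0,0],"hand":1},{"linear":[-106,0,0],"dr":[0,0,0],"hand":1},{"linear":[-122,0,0],"dr":[0,0,0],"hand":1},{"linear":[-134,0,0],"dr":[0,0,0],"hand":1},{"linear":[-138,0,-10],"dr":[0,0,0],"hand":1},{"linear":[-138,0,-22],"dr":[0,0,0],"hand":1}]'
python3 -m creep '[{"linear":[0,0,-6],"dr":[0,0,0],"hand":1},{"linear":[0,0,-10],"dr":[0,0,0],"hand":1},{"linear":[0,0,-13],"dr":[0,0,0],"hand":1},{"linear":[0,0,-15],"dr":[0,0,0],"hand":1},{"linear":[0,0,-15],"dr":[0,0,0],"hand":1}]'
python3 wp.py 2>/dev/null
```

```text
t: 25.68
eef_pos: [0.4028, -0.1095, 0.0381]
ee_rot: [[1.0, -0.001, 0.004], [-0.001, -1.0, -0.001], [0.004, 0.001, -1.0]]
ft_force: [0.0, 0.5, 0.1]
grip_width: 0.0209
gripper_force: 59.0
t: 26.1
eef_pos: [0.4029, -0.1093, 0.023]
ee_rot: [[1.0, -0.0, 0.0], [-0.0, -1.0, -0.0], [0.0, 0.0, -1.0]]
ft_force: [-0.6, -0.3, 0.7]
grip_width: 0.0207
gripper_force: 59.0
[347.95011562 175.33910755] (np.float64(347.5598885793872), np.float64(174.7966573816156)) 359.0 [ 0.68493359 -0.10765601  0.065     ]
```

```bash
python3 -m creep '[{"linear":[0,0,-0.5],"dr":[0,0,0],"hand":0.6},{"linear":[0,0,-0.5],"dr":[0,0,0],"hand":0},{"linear":[0,0,-0.5],"dr":[0,0,0],"hand":0},{"linear":[0,0,-0.5],"dr":[0,0,0],"hand":0},{"linear":[0,0,-0.5],"dr":[0,0,0],"hand":0},{"linear":[0,0,20],"dr":[0,0,0],"hand":0},{"linear":[0,0,55],"dr":[0,0,0],"hand":0},{"linear":[10,-5,95],"dr":[0,0,0],"hand":0},{"linear":[35,-12,125],"dr":[0,0,0],"hand":0.5},{"linear":[70,-20,145],"dr":[0,0,0],"hand":1},{"linear":[105,-28,160],"dr":[0,0,0],"hand":1},{"linear":[140,-35,170],"dr":[0,0,0],"hand":1}]' 20
python3 -m creep '[{"linear":[20,-5,10],"dr":[0,0,0],"hand":1},{"linear":[30,-10,20],"dr":[0,0,0],"hand":1},{"linear":[30,-10,20],"dr":[0,0,0],"hand":1},{"linear":[30,-10,20],"dr":[0,0,0],"hand":1}]'
python3 - <<'E'
from h import *
C=cal("wrist");im=imaging.capture("wrist");b=im[...,::-1].copy();T=cal("top");tp=imaging.capture("top")[...,::-1];sc=imaging.capture("scene")[...,::-1]
bb=b.astype(int);m=(bb[...,2]>150)&(bb[...,1]>50)&(bb[...,1]<140)&(bb[...,0]<60)
yy,xx=np.nonzero(m);u=proj(C,[[.671,-.177,.1025]])[0];s=np.hypot(xx-u[0],yy-u[1])<45
c=((xx[s].min()+xx[s].max())/2,(yy[s].min()+yy[s].max())/2);print(u,c,s.sum(),xx[s].min(),xx[s].max(),yy[s].min(),yy[s].max(),onz(C,c,.1025));print(r.get_obs()["eef_pos"])
f=cv2.resize(tp[140:260,210:400],(570,360),interpolation=cv2.INTER_CUBIC)
cv2.imwrite("pics/m8.png",np.hstack([f,cv2.resize(b,(220,165))[:, :].repeat(1,0) if 0 else cv2.copyMakeBorder(cv2.resize(b,(230,172)),0,188,0,0,cv2.BORDER_CONSTANT)]))
E
```

```text
t: 27.15
eef_pos: [0.5447, -0.145, 0.1958]
ee_rot: [[1.0, -0.001, 0.004], [-0.001, -1.0, -0.002], [0.004, 0.002, -1.0]]
ft_force: [0.3, -0.5, 1.3]
grip_width: 0.0392
gripper_force: 0.0
t: 27.48
eef_pos: [0.5723, -0.1543, 0.2128]
ee_rot: [[1.0, -0.0, 0.0], [-0.0, -1.0, -0.0], [0.0, 0.0, -1.0]]
ft_force: [0.1, -0.2, -0.2]
grip_width: 0.0003
gripper_force: 0.0
[318.66305864  52.64524436] (np.float64(318.5), np.float64(52.0)) 1573 296 341 28 76 [ 0.67135017 -0.17689558  0.1025    ]
[ 0.57033326 -0.1534615   0.21125663]
```

View pics/m8.png

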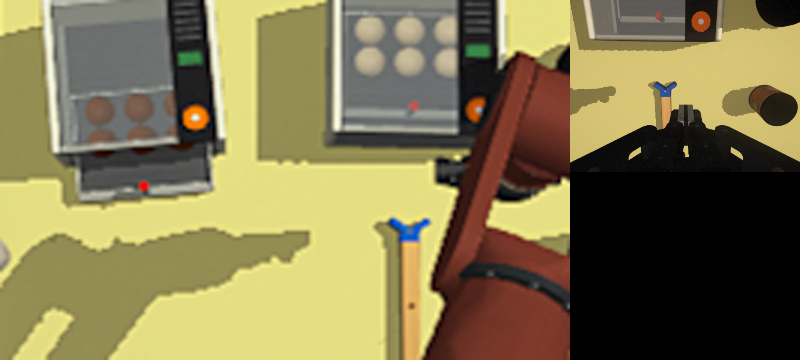

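The brown tray is out (pin at (143,187)), the pale tray is home (pin at (414,106)), and the stick lies flat with its fork at (410,228). The wrist view puts the key at (671, -177). I'll go there with shut fingers and press.

```bash
python3 -m creep '[{"linear":[20,-5,0],"dr":[0,0,0],"hand":1},{"linear":[45,-11,0],"dr":[0,0,0],"hand":1},{"linear":[75,-18,0],"dr":[0,0,0],"hand":1},{"linear":[95,-22,-10],"dr":[0,0,0],"hand":1},{"linear":[100.5,-23,-30],"dr":[0,0,0],"hand":1},{"linear":[100.5,-23,-50],"dr":[0,0,0],"hand":1},{"linear":[100.5,-23,-68],"dr":[0,0,0],"hand":1},{"linear":[100.5,-23,-78],"dr":[0,0,0],"hand":1},{"linear":[100.5,-23,-82],"dr":[0,0,0],"hand":1},{"linear":[100.5,-23,-82],"dr":[0,0,0],"hand":1},{"linear":[100.5,-23,-82],"dr":[0,0,0],"hand":1}]'
python3 -m creep '[{"linear":[0,0,-2],"dr":[0,0,0],"hand":1},{"linear":[0,0,-4],"dr":[0,0,0],"hand":1},{"linear":[0,0,-6],"dr":[0,0,0],"hand":1},{"linear":[0,0,-6],"dr":[0,0,0],"hand":1}]'
```

```text
t: 28.55
eef_pos: [0.6726, -0.1772, 0.1314]
ee_rot: [[1.0, -0.0, 0.001], [-0.0, -1.0, -0.0], [0.001, 0.0, -1.0]]
ft_force: [0.1, -0.7, 0.3]
grip_width: -0.0004
gripper_force: 0.0
t: 28.88
eef_pos: [0.6726, -0.1771, 0.1249]
ee_rot: [[1.0, -0.0, 0.0], [-0.0, -1.0, -0.0], [0.0, 0.0, -1.0]]
ft_force: [0.1, 0.2, -0.3]
grip_width: -0.0001
gripper_force: 0.0
```

```bash
python3 -m creep '[{"linear":[0,0,-1.5],"dr":[0,0,0],"hand":1},{"linear":[0,0,-3],"dr":[0,0,0],"hand":1},{"linear":[0,0,-3.5],"dr":[0,0,0],"hand":1},{"linear":[0,0,-3.5],"dr":[0,0,0],"hand":1}]'|grep -E "eef|ft_"
python3 -m creep '[{"linear":[0,0,-0.5],"dr":[0,0,0],"hand":1},{"linear":[0,0,-1],"dr":[0,0,0],"hand":1},{"linear":[0,0,-1],"dr":[0,0,0],"hand":1}]'|grep -E "eef|ft_"
```

```text
eef_pos: [0.6727, -0.1772, 0.1214]
ft_force: [0.2, -0.2, 0.5]
eef_pos: [0.6727, -0.1772, 0.1207]
ft_force: [-1.2, -0.4, 3.3]
```

```bash
python3 -m creep '[{"linear":[0,0,-0.7],"dr":[0,0,0],"hand":1},{"linear":[0,0,-1.2],"dr":[0,0,0],"hand":1},{"linear":[0,0,-1.2],"dr":[0,0,0],"hand":1},{"linear":[0,0,-1.2],"dr":[0,0,0],"hand":1}]'|grep -E "eef|ft_"
python3 -m creep '[{"linear":[0,0,-0.5],"dr":[0,0,0],"hand":1},{"linear":[0,0,-0.8],"dr":[0,0,0],"hand":1},{"linear":[0,0,-0.8],"dr":[0,0,0],"hand":1},{"linear":[0,0,-0.8],"dr":[0,0,0],"hand":1},{"linear":[0,0,-0.8],"dr":[0,0,0],"hand":1}]'|grep -E "eef|ft_"
```

```text
eef_pos: [0.6727, -0.1772, 0.1197]
ft_force: [-1.8, 0.5, 5.3]
eef_pos: [0.6727, -0.1772, 0.1194]
ft_force: [-2.1, 1.9, 7.5]
```

```bash
python3 -m creep '[{"linear":[0,0,5],"dr":[0,0,0],"hand":1},{"linear":[0,0,20],"dr":[0,0,0],"hand":1},{"linear":[0,0,50],"dr":[0,0,0],"hand":1},{"linear":[-30,0,85],"dr":[0,0,0],"hand":1},{"linear":[-70,-10,100],"dr":[0,0,0],"hand":1},{"linear":[-110,-40,120],"dr":[0,0,0],"hand":1},{"linear":[-145,-60,130],"dr":[0,0,0],"hand":1},{"linear":[-160,-70,140],"dr":[0,0,0],"hand":1},{"linear":[-160,-70,140],"dr":[0,0,0],"hand":1},{"linear":[-160,-70,140],"dr":[0,0,0],"hand":1}]'
python3 wp.py 2>/dev/null
python3 - <<'E'
import cv2
a=cv2.imread("pics/topwp.png")[120:280,160:440];cv2.imwrite("pics/fin.png",cv2.resize(a,None,fx=2.8,fy=2.8,interpolation=cv2.INTER_CUBIC))
E
```

```text
t: 31.05
eef_pos: [0.5121, -0.2485, 0.2604]
ee_rot: [[1.0, -0.003, 0.003], [-0.003, -1.0, -0.002], [0.003, 0.002, -1.0]]
ft_force: [-0.2, 0.2, -0.9]
grip_width: -0.0003
gripper_force: 0.0
[347.95011562 175.33910755] (np.float64(347.56266666666664), np.float64(174.792)) 375.0 [ 0.68495039 -0.10766597  0.065     ]
```

View pics/fin.png

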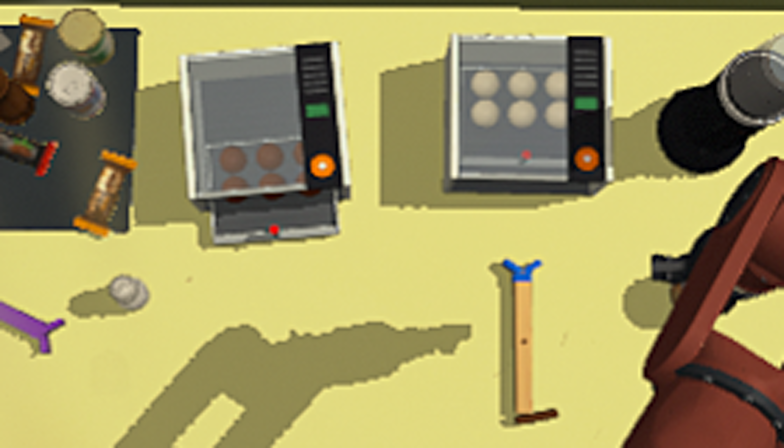

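The final view shows the brown tray out (pin at (274,230)), the pale tray home (pin at (527,155)) and the stick flat on the worktop at (522,340). The shaker and snack bar are where they started, and the arm is clear above everything. I'm handing in.

```bash
python3 -c "
from cell import order
print(order.sign_off())"
```

```text
the job is handed in; nothing more can be done
None
```

The job is done and handed in at about 31 s: the brown-roll tray is fully out, the pale-roll tray is fully home, the stick is flat on the worktop, and the waiting unit's key was pressed at about 7.5 N for over 0.3 s.

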